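# Release the travel catch and open the tall galley cupboard

## Robot

A 6-joint arm with a two-finger parallel gripper is mounted at the origin on the work surface. World frame = base frame: x ahead of the robot, y to its left, z up, the work surface at z = 0. Lengths are in m, angles in rad, forces in N, time in s.
With the tool pointing down it reaches from about 0.375 to 0.9 m from the base axis. Payload 3.1 kg.
Tool frame: the origin (TCP) lies on the centre line of the jaws, within the pads' length; the fingertips stand robot.finger_overhang ahead of it and the grasp point (between the pads) lies 2 mm behind it (robot.finger_overhang is the distance from the TCP to the fingertips, in m); z points along the fingers, y is the direction in which the jaws open and shut (so a half turn about z gives the same grasp; the last joint's range is limited). The gripper opens to 87 mm and grips with 3 to 60 N. Pads are 19 mm wide; open, the fingers measure 117 mm over their backs; the gripper's body (75 mm by 190 mm) begins 51 mm behind the grasp point.
Start: joints at [1.155, 0.527, 1.433, -0, 1.181, -0.178], TCP at [0.147, 0.607, 0.24] pointing down, gripper open.
Joint ranges: [-3.08, 3.08], [-0.75, 2.2], [0.22, 2.44], [-1.43, 4.57], [0, 2.65], [-2.85, 2.85]. Speed limits (rad/s): [2.79, 2.79, 3.14, 3.14, 3.14, 3.14].

## Interface

Orientations are given as a unit quaternion [x, y, z, w].
In Python, from rig import robot gives the robot as it stands. The module is installed in compiled form; this text tells all that it offers.
- The arm moves only by the tool step_arm, never from a script. Its arguments are lists of equal length, an entry for each row: "slide": the shift along the tool's x, y, z in mm, a list of three; "twist": the turn about the tool's z in degrees. A call has 1 to 20 rows; each row shifts and turns the commanded pose from where the row before left it, along the tool's axes as they then stand; what a row does not reach is not made up. A row lasts 1/12 s, in which the tool goes at most 41.7 mm and 7.16 degrees, less where a joint would pass 70% of its speed; a pose out of reach is approached as far as the arm can. A call is refused whole if a number of a shift passes 41.7 or a number of a turn 7.16, either way. A call with a gripper value outside its range is refused whole. "jaw" is the finger opening in mm, from 0 to 87, set as the call begins (left out, the last holds). The fingers move at their own pace and stop on an object; "force" is the grip in N (left out, the last holds). Time passes only in rows, so rows that do not move let the fingers close. It gives the time, the measured TCP pose, the force and the opening at its end, in the units of the state.
- robot.get_obs(): the state, without advancing time (a new reading comes with each control period).
- robot.camera(name): name is "scene" or "top" or "wrist"; returns a dict with "color" (400x640x3 uint8, blue, green, red), "depth" (400x640 float32, m along the optical axis (not along the pixel's ray), 0 where there is no reading), "camera_matrix" (3x3 intrinsics, pixels), "k1" (the pictures are not rectified: a ray, as slopes to the right and down, at radius r is drawn at 1 + k1 r^2 times it, then the intrinsics apply), "origin" and "orientation" of the camera in the world. Camera axes: x right, y down, z forward; pixel columns grow to the right and rows downward; lengths in m; the calibration is good to about 2 mm. A picture is of the moment at which its call begins.
- robot.hand_in(): hands the job in, once; it reports no verdict.
The state is a dict: "time": time; "q": joint angles; "joint_velocities": joint speeds; "joint_torque": joint torques, N m; "position": TCP position; "tool_rot": TCP orientation; "ft_force": force on the tool from outside, world axes, zero at the start; "moment": the same for the moment, N m; "grip_width": finger opening in m.
Only numpy, scipy, OpenCV 4.12 (cv2) and the standard library are available. Lean on these libraries where they do the work, as an engineer would, in place of code of your own. Each camera call takes 0.05 s, during which the arm holds its last target.

## Task

Both little cupboards on the food-truck counter are held ajar by their travel catches. Open the taller one: reach down through the gap behind the top of its door, press the black catch tongue down, and with it held down pull the door; swing it open to at least 60 degrees and let go, leaving it standing open. Leave the lower cupboard's door on its catch.

Things in the scene. Friction and masses are not known exactly. Their poses are not given: they have to be found in the camera images.
- tall: The TALLER cupboard: steel and white box fixed to the counter, 220 deep, 240 wide, 240 mm high, front towards the robot. Origin: centre of its underside; x to its back, y to its left side seen from the robot (the hinge side), z up.
- tall_pad (a point): Press point of its black catch tongue: a level bar 46 mm wide, square to the door, from the door's inside face across the gap into the cupboard. On the middle of its top, 30 mm from the door's inside face, 12 mm below the door's top edge, open from above. The gap here is about 60 to 70 mm. Axes turn with the door: x from the door's inside face to the cupboard, y along the door to the hinge, z up.
- tall_hinge (a point): On the tall door's vertical hinge line at its left (+y) side, level with its top edge, in the plane of its inside face; axes as tall_pad, which lies 180 mm along the door from here and 30 mm inward. Door 240 mm wide, 18 thick, about 1 kg, no handle that can be gripped: pull by its inside face or top edge. It stays where it is left (0.15 N m).
- tall_door (a joint): Opening angle of the taller cupboard's door, rad: 0 shut, grows as its free edge swings towards the robot (clockwise seen from above), stop at 1.75. It starts at 0.33 to 0.375; the catch stops it at about 0.385 and no longer matters beyond 0.5.
- tall_catch (a joint): How far the tall cupboard's catch tongue is pressed straight down, m: 0 at rest, stop at 0.028; sprung, 2 N at first, 6.5 N at the stop. An upturned hook 8 mm high at its end holds behind a lip under the cupboard's front edge; from 0.009 down it is clear and the door can be pulled.
- low_door (a joint): Opening angle of the LOWER cupboard's door, rad. Same cupboard, door and catch, but 160 mm high, beside the taller one on either side. To be left on its catch (0.33 to 0.385).

How it is judged:
By the outcome, as a careful person would: the job done as asked, in the order asked, and still so for the second after the job is handed in, with the robot touching nothing.
It also fails if it takes over 32 s, if anything falls off the work surface, if the arm or the gripper's body presses on something with over 40 N, if the wrist force passes 120 N, or if a joint passes its speed limit or range.

## Working session

There is one attempt and no reset: what is moved stays moved. The work goes in short steps, Python scripts to look and compute and a tool call to move; the robot and the scene stay as the last step left them, time stands still between calls to the robot, and variables do not carry over. Pictures are saved under pics/ and viewed, and the job is handed in when it is done.

Besides the shell and the picture viewer there is one more tool, called after "Call:" as name(argument=value, ...) on one line, values as JSON. step_arm: Moves the arm, as the interface text tells. Its arguments: {"type":"object","properties":{"slide":{"type":"array","items":{"type":"array","items":{"type":"number"}}},"twist":{"type":"array","items":{"type":"number"}},"jaw":{"type":"number"},"force":{"type":"number"}},"required":["slide","twist"]}

```bash
mkdir -p pics
python3 - <<'E'
from rig import robot
import cv2,numpy as np
o=robot.get_obs();print(o['time'],o['position'],o['tool_rot'],o['ft_force'],o['grip_width'],robot.finger_overhang)
for n in ["scene","top"]:
    c=robot.camera(n);np.savez(f"{n}0.npz",**c);cv2.imwrite(f"pics/{n}0.png",c["color"]);print(n,c["camera_matrix"].tolist(),c["k1"],c["origin"],c["orientation"])
E
```

```text
0.0 [0.14691823 0.60676057 0.238572  ] [ 1.18623173e-01  9.92938745e-01 -1.04771195e-03 -3.07951521e-04] [-0.0502172   0.19008324  0.28780333] 0.08721636070378201 0.017
scene [[391.927855019292, 0.0, 325.17345369285727], [0.0, 391.927855019292, 198.3393972394019], [0.0, 0.0, 1.0]] -0.017197439759655934 [0.89638518 0.32504381 1.24477078] [ 0.31497084  0.93226908 -0.16831464 -0.05777465]
top [[405.12721862756234, 0.0, 316.9434282100772], [0.0, 405.12721862756234, 202.93194815726562], [0.0, 0.0, 1.0]] -0.026843560187998553 [0.47947405 0.01551151 1.30628761] [-0.69546848  0.71490386 -0.04441853  0.05712308]
```

View pics/scene0.png

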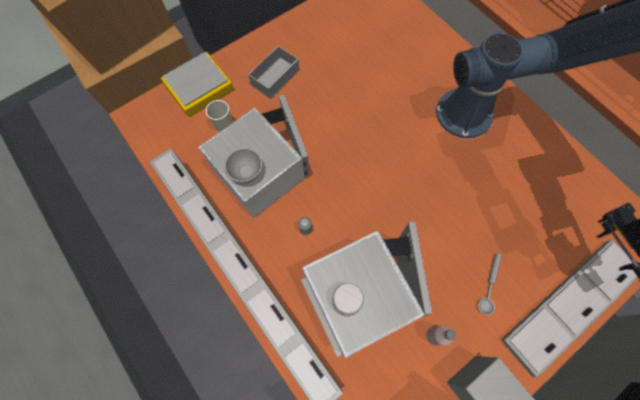

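View pics/top0.png

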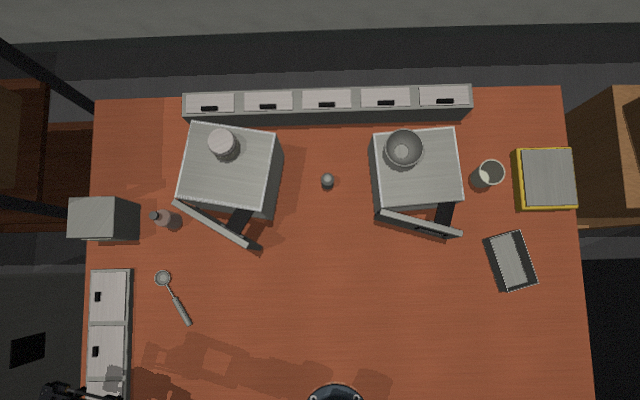

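The top view shows two cupboards with their doors ajar: the left one near (230,165) with its door from (175,200) to (258,247), the right one near (415,170) with its door from (380,212) to (460,235). The black tongues are at about (240,220) and (443,213). I'll measure heights and edges with depth.

```bash
cat > h.py <<'E'
import numpy as np,cv2
from scipy.spatial.transform import Rotation as R
def load(n): return dict(np.load(n+".npz"))
def rays(c,u,v):
    K=c["camera_matrix"];D=np.array([float(c["k1"]),0,0,0])
    p=np.stack([np.ravel(u),np.ravel(v)],1).astype(np.float64)[:,None]
    p=cv2.undistortPoints(p,K,D)[:,0]
    return np.c_[p,np.ones(len(p))]
def cloud(c):
    h,w=c["depth"].shape;v,u=np.mgrid[:h,:w]
    d=rays(c,u,v)*c["depth"].reshape(-1,1)
    return (R.from_quat(c["orientation"]).apply(d)+c["origin"]).reshape(h,w,3)
def onplane(c,uv,z):
    uv=np.array(uv,float);d=R.from_quat(c["orientation"]).apply(rays(c,uv[:,0],uv[:,1]))
    return c["origin"]+d*((z-c["origin"][2])/d[:,2])[:,None]
E
python3 - <<'E'
from h import *
for n in ["top0","scene0"]:
    c=load(n);P=cloud(c);Z=P[...,2]
    ok=c["depth"]>0
    for lo,hi,nm in [(.225,.26,'tall'),(.145,.175,'low')]:
        m=(ok&(Z>lo)&(Z<hi)&(P[...,0]>.4)&(P[...,0]<1.1)&(abs(P[...,1])<.6)).astype(np.uint8)
        N,l,s,ce=cv2.connectedComponentsWithStats(m)
        for i in range(1,N):
            if s[i,4]>60:
                q=P[l==i];r=cv2.minAreaRect(q[:,:2].astype(np.float32))
                print(n,nm,s[i],np.median(q[:,2]).round(4),np.round(cv2.boxPoints(r),4).tolist())
    vis=np.clip(Z/.3*255,0,255).astype(np.uint8)
    if n=="top0":
        a=c["color"][100:270,160:310];b=c["color"][100:270,350:500]
        cv2.imwrite("pics/crop0.png",cv2.resize(np.hstack([a,b]),None,fx=2.6,fy=2.6,interpolation=cv2.INTER_CUBIC))
    else:
        cv2.imwrite("pics/crop1.png",cv2.resize(c["color"][210:370,290:450],None,fx=3.5,fy=3.5,interpolation=cv2.INTER_CUBIC))
E
```

```text
top0 tall [ 171  120  105  128 7186] 0.2403 [[0.5177000164985657, 0.20520000159740448], [0.829800009727478, 0.13770000636577606], [0.8812000155448914, 0.3756999969482422], [0.569100022315979, 0.4431999921798706]]
top0 low [ 372  126   93  111 6097] 0.1607 [[0.5304999947547913, -0.1451999992132187], [0.5407000184059143, -0.3912000060081482], [0.8632000088691711, -0.37790000438690186], [0.8531000018119812, -0.13189999759197235]]
top0 low [389 139  25  23 379] 0.169 [[0.7432000041007996, -0.19990000128746033], [0.7728000283241272, -0.257999986410141], [0.8307999968528748, -0.22840000689029694], [0.8011000156402588, -0.17030000686645508]]
top0 low [263 140  16  75 131] 0.1599 [[0.6169000267982483, 0.18359999358654022], [0.83160001039505, 0.13699999451637268], [0.8327999711036682, 0.14249999821186066], [0.6180999875068665, 0.1891999989748001]]
top0 low [149 211  11   9  81] 0.169 [[0.6115999817848206, 0.5144000053405762], [0.6136999726295471, 0.4903999865055084], [0.6370000243186951, 0.49239999055862427], [0.6348999738693237, 0.5164999961853027]]
scene0 tall [ 303  222  129  135 8782] 0.2
[... 324 characters left out ...]
, -0.37689998745918274], [0.8492000102996826, -0.13030000030994415]]
scene0 low [234 159  24  21 345] 0.1687 [[0.7404000163078308, -0.2290000021457672], [0.8015000224113464, -0.25760000944137573], [0.8303999900817871, -0.19589999318122864], [0.7692999839782715, -0.1673000007867813]]
scene0 low [408 262   8  38  89] 0.1612 [[0.574999988079071, 0.2953999936580658], [0.5781000256538391, 0.29339998960494995], [0.635200023651123, 0.3806000053882599], [0.632099986076355, 0.38269999623298645]]
scene0 low [444 329  12  11  90] 0.1705 [[0.6036999821662903, 0.5015000104904175], [0.6223000288009644, 0.48660001158714294], [0.6377999782562256, 0.5059000253677368], [0.6191999912261963, 0.520799994468689]]
```

View pics/crop0.png

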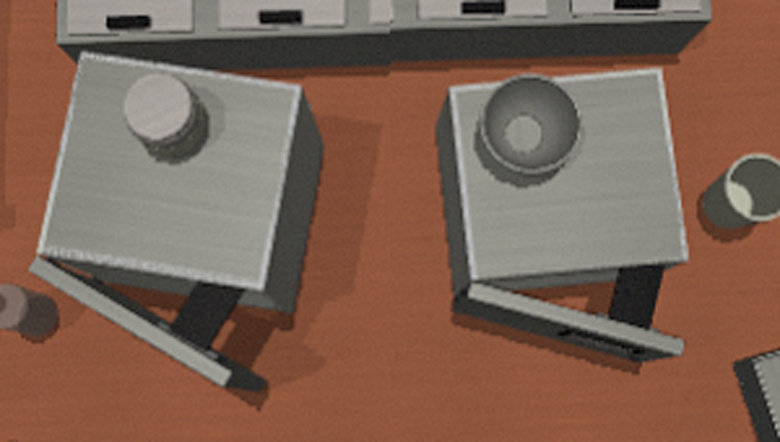

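View pics/crop1.png

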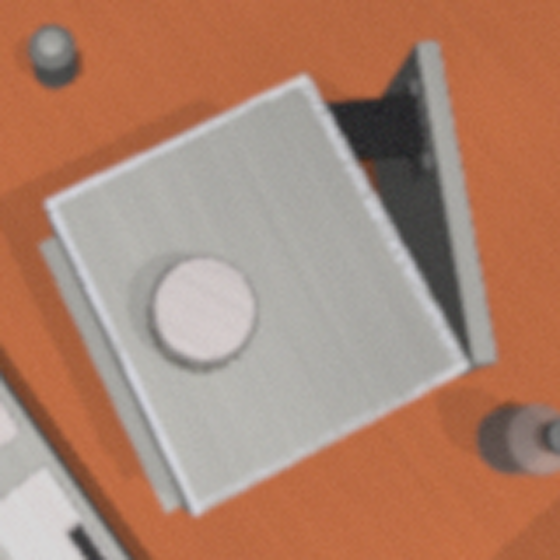

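Left cupboard is the tall one (top at z≈0.240). Next, the door's line and the tongue.

Run:
```python
from h import *
for n in ["top0","scene0"]:
    c=load(n);P=cloud(c);X,Y,Z=P[...,0],P[...,1],P[...,2];ok=c["depth"]>0
    top=ok&(abs(Z-.24)<.006)&(X>.45)&(X<.95)&(Y>.1)&(Y<.48)
    # split
    m=cv2.erode(top.astype(np.uint8),np.ones((3,3),np.uint8)) 
    N,l,s,ce=cv2.connectedComponentsWithStats(m)
    box=l==1+np.argmax(s[1:,4]); q=P[cv2.dilate(box.astype(np.uint8),np.ones((3,3),np.uint8))>0]
    r=cv2.minAreaRect(q[:,:2].astype(np.float32));print(n,"box",np.round(r[0],4),np.round(r[1],4),r[2],np.round(cv2.boxPoints(r),3).tolist())
    bx=(cv2.dilate(box.astype(np.uint8),np.ones((5,5),np.uint8))>0)
    d=top&~bx&(X<.72)&(Z>.23)
    N,l,s,ce=cv2.connectedComponentsWithStats(d.astype(np.uint8))
    i=1+np.argmax(s[1:,4]);q=P[l==i];r=cv2.minAreaRect(q[:,:2].astype(np.float32));print(" door",s[i],np.percentile(q[:,2],[5,50,95]).round(4),np.round(r[1],4),np.round(cv2.boxPoints(r),3).tolist())
    g=c["color"].max(2)
    t=ok&(g<60)&(X>.5)&(X<.7)&(Y>.15)&(Y<.4)&(Z>.2)&(Z<.236)
    N,l,s,ce=cv2.connectedComponentsWithStats(t.astype(np.uint8))
    for i in range(1,N):
        if s[i,4]>40:
            q=P[l==i];r=cv2.minAreaRect(q[:,:2].astype(np.float32));print(" tongue",s[i],np.percentile(q[:,2],[5,50,95]).round(4),np.round(r[1],4),np.round(cv2.boxPoints(r),3).tolist(), c['color'][l==i].mean(0))
```

```text
top0 box [0.7474 0.28  ] [0.2401 0.2193] 78.98886108398438 [[0.6169999837875366, 0.18299999833106995], [0.8320000171661377, 0.14100000262260437], [0.878000020980835, 0.37700000405311584], [0.6629999876022339, 0.4189999997615814]]
 door [171 198  79  50 611] [0.2369 0.2401 0.2433] [0.2406 0.0182] [[0.5189999938011169, 0.22300000488758087], [0.5350000262260437, 0.21299999952316284], [0.6610000133514404, 0.4180000126361847], [0.6449999809265137, 0.42800000309944153]]
 tongue [222 208  31  34 425] [0.2236 0.2283 0.2316] [0.0853 0.0737] [[0.5379999876022339, 0.22100000083446503], [0.6000000238418579, 0.18000000715255737], [0.6470000147819519, 0.25], [0.5860000252723694, 0.29100000858306885]] [37.25411765 37.85176471 39.01176471]
scene0 box [0.7429 0.2808] [0.2405 0.221 ] 78.98664855957031 [[0.6110000014305115, 0.18400000035762787], [0.828000009059906, 0.1420000046491623], [0.8740000128746033, 0.3779999911785126], [0.6570000052452087, 0.41999998688697815]]
 door [409 222  23  93 680] [0.2365 0.2401 0.243 ] [0.2395 0.0202] [[0.5139999985694885, 0.22699999809265137], [0.531000018119812, 0.2160000056028366], [0.6589999794960022, 0.4189999997615814], [0.6420000195503235, 0.4300000071525574]]
 tongue [385 235  26  21 357] [0.2248 0.2286 0.2313] [0.0532 0.0652] [[0.550000011920929, 0.2370000034570694], [0.6110000014305115, 0.21400000154972076], [0.6290000081062317, 0.2639999985694885], [0.5680000185966492, 0.28700000047683716]] [44.11204482 42.68627451 43.57142857]
```

Measured: hinge ≈ (0.660, 0.4185), door angle ≈ 0.365 rad, pad ≈ (0.590, 0.250, 0.228). I'll straddle the top of the door with the jaws across it. The inner finger presses the tongue and then pulls on the inside face. First: rise and turn.

Call:
step_arm(slide=[[0,0,-36],[0,0,-36],[0,0,0],[0,0,0],[0,0,0],[0,0,0],[0,0,0],[0,0,0],[0,0,0],[0,0,0],[0,0,0],[0,0,0],[0,0,0],[0,0,0]], twist=[0,0,-7.1,-7.1,-7.1,-7.1,-7.1,-7.1,-7.1,-7.1,-7.1,-7.1,0,0], jaw=50)

```text
time: 1.27
position: [0.147, 0.6071, 0.3111]
tool_rot: [-0.479, 0.878, -0.0, -0.0]
ft_force: [-0.6, -0.1, 0.2]
grip_width: 0.05
```

```bash
cat > st.py <<'E'
from h import *
from rig import robot
H=np.array([.660,.4185]); BY=np.arctan2(.236,.0455)  # box y yaw
def st(th,r=.18,off=-.015,z=None):
    o=robot.get_obs();M=R.from_quat(o["tool_rot"]).as_matrix();p=o["position"]
    a=BY-th; yd=np.array([np.cos(a),np.sin(a)]); xd=np.array([yd[1],-yd[0]])
    t=np.r_[H-r*yd+off*xd,p[2] if z is None else z]
    yaw=np.arctan2(M[1,1],M[0,1]); w=np.arctan2(-xd[1],-xd[0])
    print("t",round(o["time"],2),"p",p.round(4),"F",np.round(o["ft_force"],1),"w",round(o["grip_width"],4),"q",np.round(o["q"],2),"zax",M[:,2].round(3))
    rel=p[:2]-H; print("in door frame: r",round(-rel@yd,4),"off",round(rel@xd,4))
    print("target",t.round(4),"tool mm",(M.T@(t-p)*1000).round(1),"twist deg",round(np.degrees(-((w-yaw+np.pi)%(2*np.pi)-np.pi)),2))
E
python3 -c "
from st import *
st(.365,z=.31)"
```

```text
t 1.27 p [0.147  0.6071 0.3111] F [-0.6 -0.1  0.2] w 0.05 q [ 1.15  0.46  1.35  0.    1.34 -1.41] zax [-0.    -0.001 -1.   ]
in door frame: r 0.1102 off -0.5353
target [0.5523 0.2735 0.31  ] tool mm [  60.8 -521.4    1.2] twist deg -0.98
```

Call:
step_arm(slide=[[4,-20,0],[4,-35,0],[4,-35,0],[4,-35,0],[4,-35,0],[4,-35,0],[4,-35,0],[4,-35,0],[4,-35,0],[4,-35,0],[4,-35,0],[4,-35,0],[4,-35,0],[4,-35,0],[4,-35,0],[1,-11,0],[0,0,0],[0,0,0]], twist=[-1,0,0,0,0,0,0,0,0,0,0,0,0,0,0,0,0,0])

```text
time: 2.77
position: [0.5581, 0.2819, 0.311]
tool_rot: [-0.486, 0.874, 0.001, -0.001]
ft_force: [-0.6, 0.4, 0.2]
grip_width: 0.05
```

```bash
python3 -c "
from st import *
st(.365,z=.31)
c=robot.camera('wrist');np.savez('wrist1.npz',**c)
im=c['color'].copy()
cv2.imwrite('pics/wrist1.png',im)
c=robot.camera('scene');cv2.imwrite('pics/scene1.png',cv2.resize(c['color'][190:390,290:530],None,fx=3,fy=3))
"
```

```text
t 2.77 p [0.5581 0.2819 0.311 ] F [-0.6  0.4  0.2] w 0.05 q [ 0.29  0.46  1.34  0.    1.34 -2.3 ] zax [-0.002  0.    -1.   ]
in door frame: r 0.1698 off -0.0145
target [0.5523 0.2735 0.31  ] tool mm [10.2  0.5  1. ] twist deg 0.04
```

View pics/wrist1.png

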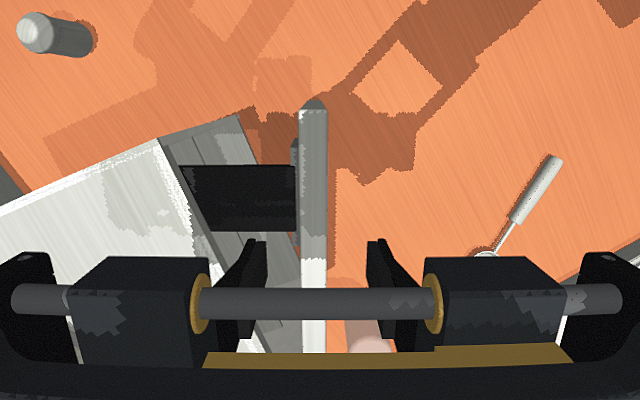

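View pics/scene1.png

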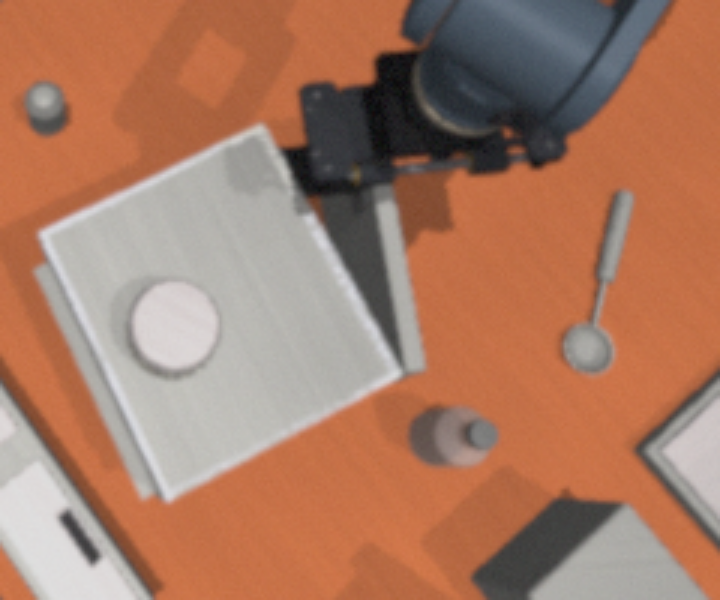

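The wrist view shows the door's top edge at columns 300-327, square to the jaws and between the fingers (about 250 and 380). The tongue is at rows 165-232, columns 182-297. I'll measure both in the tool frame.

```bash
python3 -c "
from st import *
c=load('wrist1');P=cloud(c);o=robot.get_obs();M=R.from_quat(o['tool_rot']).as_matrix()
T=(P-o['position'])@M*1000
for nm,(r0,r1,c0,c1) in dict(door=(120,230,303,324),tong=(170,228,200,285)).items():
    q=T[r0:r1,c0:c1].reshape(-1,3);print(nm,np.median(q,0).round(1),np.percentile(q,[3,97],axis=0).round(1).tolist(),'worldz',np.median(P[r0:r1,c0:c1,2]).round(4))
for r in (130,180,220): print('row',r,'door edges y',T[r,[300,301,326,327]].round(1).tolist())
for col in (220,270): print('col',col,T[[164,167,170,229,231,233],col].round(1).tolist())
"
```

```text
door [30.8 -2.8 71.7] [[-3.6, -8.9, 70.5], [62.7, 3.4, 72.8]] worldz 0.2397
tong [ 11.7 -50.5  83.5] [[-7.8, -77.3, 82.2], [30.5, -23.6, 84.7]] worldz 0.2278
row 130 door edges y [[58.1, -10.4, 71.7], [58.0, -9.9, 72.2], [58.0, 5.1, 71.4], [58.0, 5.7, 71.5]]
row 180 door edges y [[26.9, -11.0, 73.0], [27.0, -10.4, 72.6], [26.8, 5.3, 73.1], [26.9, 5.9, 72.5]]
row 220 door edges y [[0.5, -11.4, 71.9], [0.2, -10.8, 72.7], [0.4, 5.4, 71.9], [-0.2, 6.1, 73.7]]
col 220 [[-7.2, -122.2, 296.1], [32.9, -64.2, 85.0], [31.3, -63.8, 83.2], [-10.2, -67.3, 83.2], [-12.0, -67.7, 84.1], [-58.8, -99.9, 193.8]]
col 270 [[-10.6, -60.9, 311.1], [33.0, -30.9, 83.7], [31.1, -30.9, 83.1], [-10.4, -32.7, 83.7], [-11.5, -32.7, 82.8], [-100.7, -62.7, 295.3]]
```

Call:
step_arm(slide=[[10,0,0],[0,0,20],[0,0,20],[0,0,12],[0,0,6],[0,0,6],[0,0,6],[0,0,6],[0,0,4],[0,0,4],[0,0,0],[0,0,0]], twist=[0,0,0,0,0,0,0,0,0,0,0,0])

```text
time: 3.87
position: [0.5537, 0.2735, 0.228]
tool_rot: [-0.488, 0.873, -0.0, 0.0]
ft_force: [-1.4, -1.4, 4.1]
grip_width: 0.05
```

```bash
python3 -c "
from st import *
st(.365)
c=robot.camera('wrist');np.savez('wrist2.npz',**c)
cv2.imwrite('pics/wrist2.png',c['color'])
c=robot.camera('scene');cv2.imwrite('pics/scene2.png',cv2.resize(c['color'][190:390,290:530],None,fx=3,fy=3))
"
```

```text
t 3.87 p [0.5537 0.2735 0.228 ] F [-1.4 -1.4  4.1] w 0.05 q [ 0.28  0.53  1.46 -0.    1.15 -2.31] zax [ 0.001  0.    -1.   ]
in door frame: r 0.1792 off -0.0139
target [0.5523 0.2735 0.228 ] tool mm [ 0.8  1.1 -0. ] twist deg 0.2
```

View pics/wrist2.png

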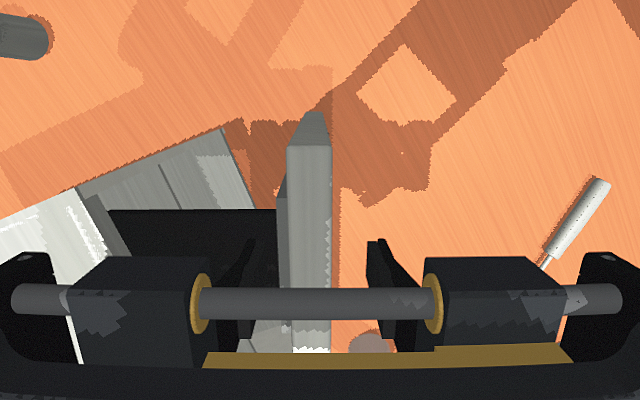

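Tongue pressed ≈17 mm: the tip is at z 0.211 and I read 4 N up, in line with the spring. Now I pull with the inner finger along the arc, keeping the tongue down.

Call:
step_arm(slide=[[0,5,0],[0,5,0],[0,4,0],[-0.5,3,0],[-1.1,6.3,0],[-1.1,6.3,0],[-1.1,6.3,0],[0,0,0]], twist=[0,0,0,1,2,2,2,0])

```text
time: 4.63
position: [0.5239, 0.2974, 0.2276]
tool_rot: [-0.433, 0.901, 0.001, -0.001]
ft_force: [-1.1, -0.1, 5.0]
grip_width: 0.05
```

```bash
python3 -c "
from st import *
st(.365+.122,off=-.028)
c=robot.camera('wrist');np.savez('wrist3.npz',**c)
cv2.imwrite('pics/wrist3.png',c['color'])
c=robot.camera('scene');cv2.imwrite('pics/scene3.png',cv2.resize(c['color'][190:390,290:530],None,fx=3,fy=3))
"
```

```text
t 4.63 p [0.5239 0.2974 0.2276] F [-1.1 -0.1  5. ] w 0.05 q [ 0.33  0.51  1.5   0.    1.13 -2.14] zax [-0.002  0.001 -1.   ]
in door frame: r 0.1797 off -0.0301
target [0.5254 0.2958 0.2276] tool mm [ 0.3 -2.1 -0. ] twist deg 0.18
```

View pics/wrist3.png

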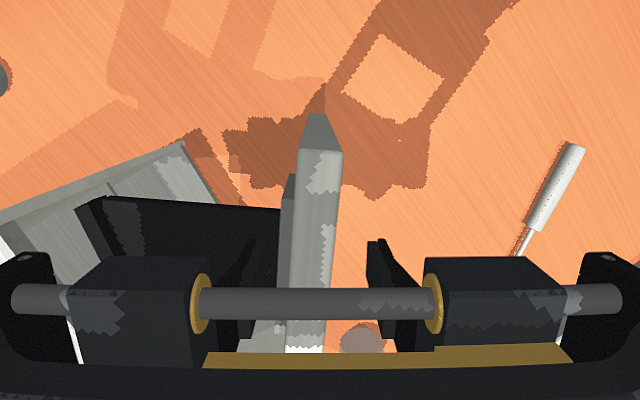

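View pics/scene3.png

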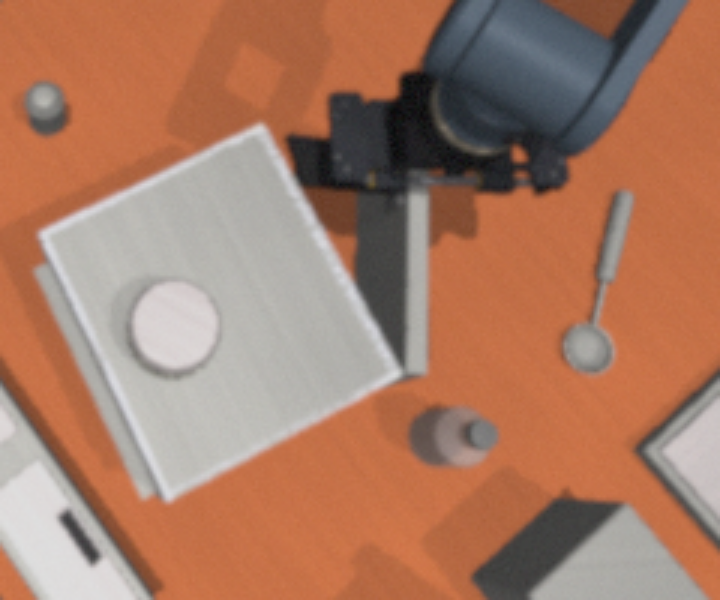

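The door has come off its catch: the tongue's hooked end is now outside the cupboard, at (300,155) in the scene crop. Reaction forces are small. I'll continue the arc.

Call:
step_arm(slide=[[-1.2,6.3,0],[-1.7,9.4,0],[-1.7,9.4,0],[-1.7,9.4,0],[-1.7,9.4,0],[-1.7,9.4,0],[-1.7,9.4,0],[-1.7,9.4,0],[-1.7,9.4,0],[-1.7,9.4,0],[-1.7,9.4,0],[-1.7,9.4,0],[-1.7,9.4,0],[-1.7,9.4,0],[-1.2,6.3,0],[-0.6,3.1,0],[0,0,0],[0,0,0],[0,0,0]], twist=[2,3,3,3,3,3,3,3,3,3,3,3,3,3,2,1,0,0,0])

```text
time: 6.32
position: [0.477, 0.4242, 0.2273]
tool_rot: [-0.065, 0.998, 0.0, -0.001]
ft_force: [-3.0, 2.0, 4.3]
grip_width: 0.0497
```

```bash
python3 -c "
from st import *
st(.365+.122+np.radians(44),off=-.03)
c=robot.camera('wrist');np.savez('wrist4.npz',**c)
cv2.imwrite('pics/wrist4.png',c['color'])
c=robot.camera('scene');np.savez('scene4.npz',**c);cv2.imwrite('pics/scene4.png',cv2.resize(c['color'][190:390,290:530],None,fx=3,fy=3))
"
```

```text
t 6.32 p [0.477  0.4242 0.2273] F [-3.   2.   4.3] w 0.0497 q [ 0.55  0.56  1.41  0.    1.17 -1.15] zax [-0.001  0.    -1.   ]
in door frame: r 0.1808 off -0.0286
target [0.4777 0.4258 0.2273] tool mm [-0.8  1.4 -0. ] twist deg 0.21
```

View pics/wrist4.png

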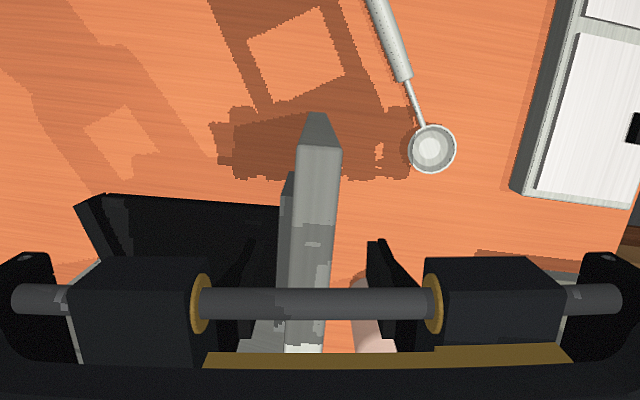

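View pics/scene4.png

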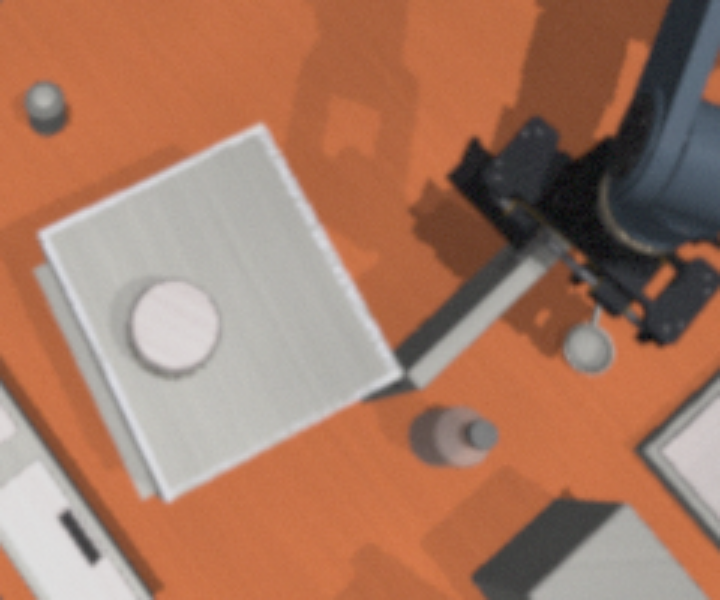

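The door stands at roughly 75°. Now I ease off the face, go straight up and clear.

Call:
step_arm(slide=[[0,-3,0],[0,-2,-3],[0,0,-6],[0,0,-8],[0,0,-12],[0,0,-20],[0,0,-25],[0,0,-25],[0,0,-25],[0,0,0],[0,0,0],[0,0,0]], twist=[0,0,0,0,0,0,0,0,0,0,0,0])

```text
time: 7.42
position: [0.4782, 0.419, 0.3509]
tool_rot: [-0.064, 0.998, -0.0, -0.0]
ft_force: [0.3, -0.5, -0.6]
grip_width: 0.0501
```

Run:
```python
from st import *
st(.365+.122+np.radians(44),off=-.03)
for n in ("scene","top"):
    c=robot.camera(n);cv2.imwrite(f'pics/{n}5.png',c['color'])
    P=cloud(c);X,Y,Z=P[...,0],P[...,1],P[...,2]
    for nm,z,ROI in (("tall",.24,(X>.38)&(X<.68)&(Y>.3)&(Y<.47)),("low",.16,(X>.5)&(X<.66)&(Y>-.42)&(Y<-.12))):
        m=(c["depth"]>0)&(abs(Z-z)<.006)&ROI
        if nm=="tall": m&=((np.stack([X,Y],-1)-H)@np.array([.982,-.19])<-.012)
        else: m&=(X<.645+.0*Y)
        N,l,s,_=cv2.connectedComponentsWithStats(cv2.erode(m.astype(np.uint8),np.ones((2,2),np.uint8)) if 0 else m.astype(np.uint8))
        i=1+np.argmax(s[1:,4]);q=P[l==i][:,:2].astype(np.float32)
        vx,vy,x0,y0=cv2.fitLine(q,cv2.DIST_HUBER,0,.01,.01).ravel()
        a=np.arctan2(vy,vx)%np.pi
        print(n,nm,len(q),"line yaw deg",np.degrees(a).round(1),np.round(cv2.minAreaRect(q)[1],3),"tall angle deg",np.degrees(BY-a).round(1))
```

```text
t 7.42 p [0.4782 0.419  0.3509] F [ 0.3 -0.5 -0.6] w 0.0501 q [ 0.54  0.45  1.26 -0.    1.44 -1.16] zax [-0.    -0.001 -1.   ]
in door frame: r 0.1804 off -0.0232
target [0.4777 0.4258 0.3509] tool mm [-0.4  6.8 -0. ] twist deg 0.18
scene tall 616 line yaw deg 4.5 [0.218 0.019] tall angle deg 74.6
scene low 379 line yaw deg 72.8 [0.24  0.019] tall angle deg 6.3
top tall 288 line yaw deg 5.0 [0.108 0.02 ] tall angle deg 74.1
top low 813 line yaw deg 67.7 [0.237 0.103] tall angle deg 11.4
```

View pics/scene5.png

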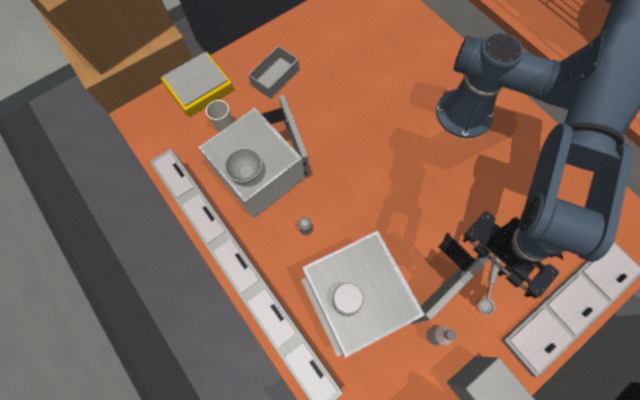

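View pics/top5.png

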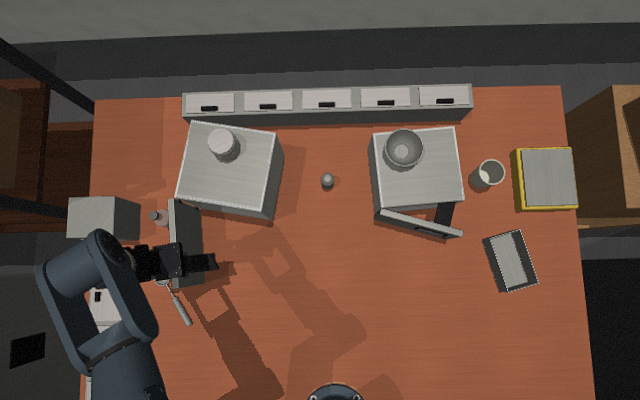

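The tall door stands at about 74° with the gripper about 90 mm above it. The low door looks the same as in the first pictures, and nothing else has moved. Handing in.

```bash
python3 -c "
from rig import robot
print(robot.hand_in())"
```

```text
the job is handed in; nothing more can be done
None
```

The taller (left) cupboard's door is open at about 74.5° and standing free, and the job is handed in. I straddled the door's top edge and pressed the tongue down about 17 mm with the inner finger. With it held down I pulled the door by its inside face, then eased off and went straight up.

**Last checks, about 7.5 s on the clock at hand-in:**
- **Tall door:** 74.6° from the scene camera and 74.1° from the top camera. The top view was partly blocked by the arm.
- **Clearance:** the fingertips are about 90 mm above the door, with force readings back to about zero. In the readings I took after each move, the largest force was about 6 N.
- **Lower cupboard:** its door looks unchanged on its catch in both before and after pictures. I have no angle for it: the two cameras' line fits disagreed (72.8° against 67.7°), and the top-camera fit took in part of the cupboard's top. That check rests on the pictures alone.
- **Other objects:** nothing else appears to have moved.

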